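# Seat the sample cell on the contact tester and hold it down

## Robot

A 6-joint arm with a two-finger parallel gripper is mounted at the origin on the work surface. World frame = base frame: x ahead of the robot, y to its left, z up, the work surface at z = 0. Lengths are in m, angles in rad, forces in N, time in s.
With the tool pointing down it reaches from about 0.25 to 0.8 m from the base axis. Payload 8.5 kg.
Tool frame: the origin (TCP) lies on the centre line of the jaws, within the pads' length; the fingertips stand 17 mm ahead of it and the grasp point (between the pads) lies 2 mm behind it (tips_ahead is the distance from the TCP to the fingertips, in m); y points along the fingers, z is the direction in which the jaws open and shut, and the axes are right-handed (so a half turn about y gives the same grasp; the last joint's range is limited). The gripper opens to 85 mm and grips with 20 to 120 N. Pads are 22 mm wide; open, the fingers measure 114 mm over their backs; the gripper's body (76 mm by 85 mm) begins 54 mm behind the grasp point. The pads swing forward as they close: fully open they stand 13 mm farther back than shut.
Start: joints at [-1.191, 0.238, -0.013, 1.319, 0, 1.571], TCP at [0.195, -0.488, 0.248] pointing down, gripper open.
Joint ranges: [-2.66, 2.66], [-1.03, 1.9], [-1.14, 1.46], [-1.82, 2.27], [-1.45, 1.34], [-3.14, 3.14]. Speed limits (rad/s): [2.22, 2.22, 2.79, 3.14, 3.14, 3.14].

## Interface

Orientations are given as a unit quaternion [x, y, z, w].
In Python, from cell import get_obs, get_image, sign_off, tips_ahead gives the robot as it stands.
- The arm moves only by the tool jog_arm, never from a script. Its argument "rows" is a list of rows, each an object with "translation": the shift along the tool's x, y, z in mm, a list of three; "dr": the turn, a rotation vector about the tool's x, y, z in rad, a list of three; "gripper": the opening, from -1 (shut) to 1 (fully open), so that 0 is half open. In form: [{"translation": [x, y, z], "dr": [ax, ay, az], "gripper": gripper}, ...]. A call has 1 to 20 rows; each row shifts and turns the commanded pose from where the row before left it, along the tool's axes as they then stand; what a row does not reach is not made up. A row lasts 1/8 s, in which the tool goes at most 62.5 mm and 10.7 degrees, less where a joint would pass 70% of its speed; a pose out of reach is approached as far as the arm can. A call is refused whole if a number of a shift passes 62.5 or a number of a turn 0.188, either way. A call with a gripper value outside its range is refused whole. The fingers move at their own pace and stop on an object; the grip force is fixed at half the most. Time passes only in rows, so rows that do not move let the fingers close. It gives the time, the measured TCP pose, the force and the opening at its end, in the units of the state.
- get_obs(): the state, without advancing time (a new reading comes with each control period).
- get_image(name): name is "scene" or "top" or "wrist"; returns a dict with "pixels" (384x512x3 uint8, red, green, blue), "fx", "fy", "cx", "cy" (pixels), "pose" (4x4, takes a point from camera to world coordinates); the wrist camera has in their place "T_tool_cam" (4x4, takes a point from camera to tool coordinates, whose origin is the TCP and whose axes are the tool frame's). Camera axes: x right, y down, z forward; pixel columns grow to the right and rows downward; lengths in m; the calibration is good to about 2 mm. The wrist camera is an equidistant fisheye: a pixel r from the principal point sees the ray r / f radians off the axis. A picture is of the moment at which its call begins: read the wrist's pose just before it. There is no depth.
- sign_off(): hands the job in, once; it reports no verdict.
The state is a dict: "time_s": time; "qpos": joint angles; "dq": joint speeds; "effort": joint torques, N m; "eef_pos": TCP position; "eef_rot": TCP orientation; "force": force on the tool from outside, world axes, zero at the start; "torque": the same for the moment, N m; "gripper_width": finger opening in m.
Only numpy, scipy, OpenCV 4.12 (cv2) and the standard library are available. Lean on these libraries where they do the work, as an engineer would, in place of code of your own. Each camera call takes 0.05 s, during which the arm holds its last target. There are 200 camera calls.

## Task

Take the round-based sample cell, by its square grip, out of the parts crate and rest it on the tester's round spring stage a little to one side of the small pin (its centre some 10 to 20 mm off), then slide it across until it drops over the pin. Press it fully down against the spring and finish while still holding it pressed down with the gripper, because the reading is taken while it is held. Leave the other parts in the crate and do not push about or knock over the beaker or jar.

Things in the scene. Friction and masses are not known exactly. Their poses are not given: they have to be found in the camera images.
- cell: Loose aluminium sample cell, 0.1 to 0.21 kg, upright in the crate: round base 44 mm in diameter, 20 mm high, with a central square grip 20 x 20 mm, 45 mm high, on it (65 mm in all). The only part with a round base and tall grip. Blind bore 13 mm in diameter, 12 mm deep, up from the middle of its underside. Origin: centre of the underside; z up; x and y square to the grip's faces (grip across either).
- cell_center (a point): Centre of the sample cell, half-way up (32.5 mm above its underside, 12.5 mm above the top of the round base, within the grip).
- cell_bore (a point): Mouth of the cell's bore, centre of its underside.
- tester: Contact tester, fixed: white housing 150 x 150 mm, 50 mm high, with a grey key panel 30 mm high on its -x side, reaching 130 mm from the centre. Origin: centre of the underside, on the bench; z up. On top, in the middle, a round aluminium stage plate 90 mm in diameter, its top 70 mm above the bench at rest; the fixed pin stands in a 13 mm hole in its centre.
- pin_tip (a point): Tip of the fixed steel pin, 72.5 mm above the bench: 10 mm in diameter, top 2 mm bevelled to a 6 mm flat. It stands 2.5 mm above the resting stage plate, 8.5 mm with the stage fully down. A held cell set down beside it lies on this tip (underside at 72.5 mm), drops 2.5 mm on to the plate once its bore is over the pin, and can only then be pressed home.
- stage (a joint): Travel of the spring stage, m: 0 at rest (up), 0.006 fully down against a stop. It starts to move at about 6 N on the plate (the cell's weight included) and is fully down at about 12 N; it springs back when let go.
- crate: Shallow grey plastic crate, fixed, 280 x 240 mm outside, 30 mm high, walls and floor 5 mm. Origin: centre of its underside, x along the 280 mm side. It and the tester may stand on either side of the bench.
- blank: Loose other part in the crate: same grip as the cell but a square base 42 x 42 x 20 mm and no bore. Origin: centre of the underside. Not wanted.
- collar: Loose aluminium ring in the crate, 44 mm outside, 14 mm high. Origin: centre of the underside. Not wanted.
- puck: Loose steel disc in the crate, 40 mm in diameter, 16 mm high. Origin: centre of the underside. Not wanted.
- bar: Loose steel bar lying in the crate, 90 x 10 x 10 mm along its x. Origin: centre of the underside. Not wanted.
- beaker: Loose empty glass beaker standing near the middle of the bench, 60 mm in diameter, 80 mm high. Origin: centre of the underside.
- jar: Loose amber jar with a black lid near the middle of the bench, 50 mm in diameter, 70 mm high. Origin: centre of the underside.
Things that resemble listed ones, but are neither listed nor needed, are in the scene too. What is shaped like the cell but blue is not meant.

How it is judged:
By the outcome, as a careful person would: the job done as asked, in the order asked, and still so for the second after the job is handed in, while the arm keeps its last pose, push and grip.
It also fails if it takes over 42 s, if anything falls off the work surface, if the arm or the gripper's body presses on something with over 40 N, if the wrist force passes 120 N, or if a joint passes its speed limit or range.

## Working session

There is one attempt and no reset: what is moved stays moved. The work goes in short steps, Python scripts to look and compute and a tool call to move; the robot and the scene stay as the last step left them, time stands still between calls to the robot, and variables do not carry over. Pictures are saved under pics/ and viewed, about 8 in all and at most 12, crops included, and the job is handed in when it is done.

Besides the shell and the picture viewer there is one more tool, called after ">>>" as a command line: name --argument value ..., lists and objects as JSON in quotes. jog_arm: Moves the arm, as the interface text tells. Its arguments: {"type":"object","properties":{"rows":{"type":"array"}},"required":["rows"]}

```bash
mkdir -p pics; cat > h.py <<'E'
import numpy as np, cv2
from scipy.spatial.transform import Rotation as R
from cell import get_obs, get_image, sign_off, tips_ahead
def save(n,name,crop=None,scale=1):
    o=get_obs(); im=get_image(n); p=im["pixels"][:,:,::-1]
    np.savez('pics/'+name+'.npz',pos=o['eef_pos'],rot=o['eef_rot'],**{k:v for k,v in im.items()})
    cv2.imwrite('pics/'+name+'.png',p); return o,im
def ray(im,u,v,o=None):
    if 'T_tool_cam' in im:
        x,y=u-im['cx'],v-im['cy']; r=np.hypot(x,y); t=r/im['fx']
        d=np.array([x/r*np.sin(t),y/r*np.sin(t),np.cos(t)])
        T=np.eye(4);T[:3,:3]=R.from_quat(im['rot']).as_matrix();T[:3,3]=im['pos'];P=T@im['T_tool_cam']
    else:
        d=np.array([(u-im['cx'])/im['fx'],(v-im['cy'])/im['fy'],1]);P=im['pose']
    return P[:3,3],P[:3,:3]@d
def at_z(im,u,v,z):
    c,d=ray(im,u,v); return c+d*(z-c[2])/d[2]
def load(name): return dict(np.load('pics/'+name+'.npz'))
E
python3 - <<'E'
from h import *
o,a=save('top','top1'); o,b=save('scene','scene1')
im=np.vstack([a['pixels'],]) 
print(o['eef_pos'],R.from_quat(o['eef_rot']).as_matrix().round(3),o['time_s'],o['gripper_width'],tips_ahead)
print(a['pose'].round(3),a['fx'],b['pose'].round(3))
cv2.imwrite('pics/top1b.png',cv2.resize(a['pixels'][:,:,::-1],(800,600),interpolation=cv2.INTER_CUBIC))
E
```

```text
[ 0.19448136 -0.4872546   0.24768975] [[-0.929 -0.     0.371]
 [-0.371  0.001 -0.929]
 [-0.    -1.    -0.001]] 0.05 0.08486679238512253 0.017
[[ 0.018 -0.997  0.08   0.489]
 [-1.    -0.016  0.019 -0.002]
 [-0.018 -0.081 -0.997  1.048]
 [ 0.     0.     0.     1.   ]] 478.6178743413426 [[ 0.295  0.742 -0.602  1.105]
 [ 0.955 -0.224  0.192 -0.162]
 [ 0.008 -0.632 -0.775  0.75 ]
 [ 0.     0.     0.     1.   ]]
```

View pics/top1b.png

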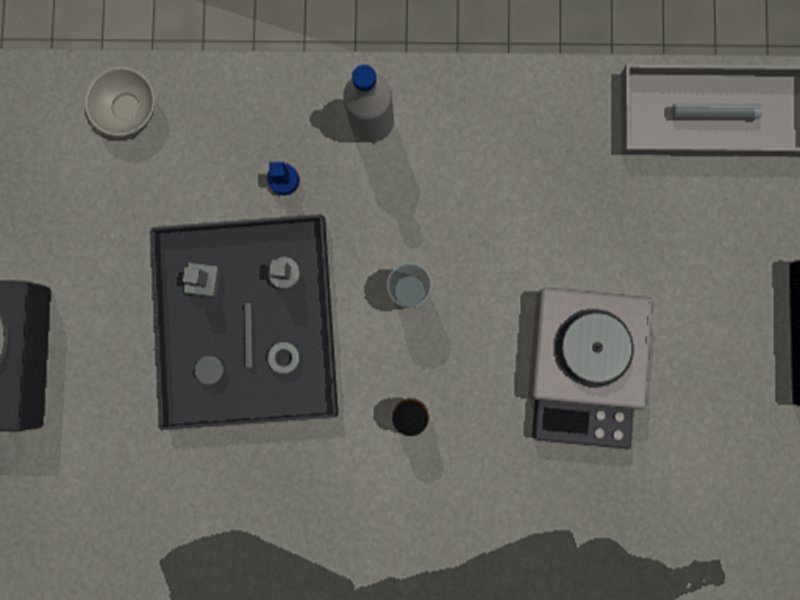

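View pics/scene1.png

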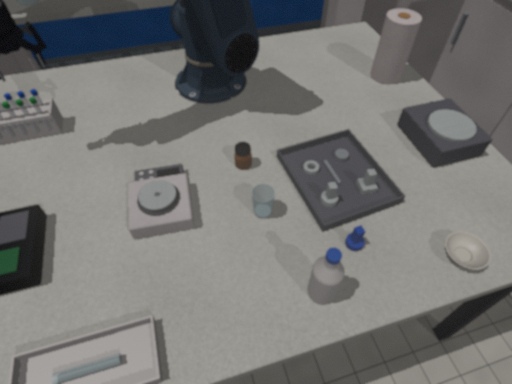

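The top view (800x600) shows the crate on the left. The cell candidates are the round base with a grip at (285,272), the square-based blank at (200,280), and the blue look-alike outside the crate at (283,178). The round-based grey one fits. The tester is at (595,348), the beaker at (408,287) and the jar at (410,417). I'll confirm the cell with an enlarged crop.

```bash
python3 - <<'E'
from h import *
a=load('top1'); p=a['pixels'][:,:,::-1]
c=cv2.resize(p[150:200,150:210],None,fx=8,fy=8,interpolation=cv2.INTER_CUBIC)
d=cv2.resize(p[190:255,350:410],None,fx=5,fy=5,interpolation=cv2.INTER_CUBIC)
c=np.clip(c.astype(float)*1.5,0,255).astype(np.uint8)
H=max(c.shape[0],d.shape[0]); o=np.zeros((H,c.shape[1]+d.shape[1],3),np.uint8); o[:c.shape[0],:c.shape[1]]=c;o[:d.shape[0],c.shape[1]:]=d
cv2.imwrite('pics/crop1.png',o)
for n,u,v,z in [('cell base',285,272,.025),('cell griptop',279,268,.07),('stage',597,347,.07),('beaker',408,287,.04),('jar',410,417,.07),('hous TL',541,290,.05),('hous TR',651,297,.05),('hous BL',533,402,.05),('hous BR',643,408,.05),('crTL',152,229,.03),('crTR',323,216,.03),('crBL',160,427,.03),('crBR',336,413,.03),('blue',283,178,.02),('bottle',364,78,.2)]:
    print(n,at_z(a,u*.64,v*.64,z).round(4))
E
```

```text
cell base [0.6202 0.1811 0.025 ]
cell griptop [0.6197 0.1811 0.07  ]
stage [ 0.5225 -0.2368  0.07  ]
beaker [0.6004 0.0106 0.04  ]
jar [0.4277 0.0047 0.07  ]
hous TL [ 0.5981 -0.1674  0.05  ]
hous TR [ 0.591  -0.3135  0.05  ]
hous BL [ 0.4491 -0.1573  0.05  ]
hous BR [ 0.444  -0.3017  0.05  ]
crTL [0.6768 0.3668 0.03  ]
crTR [0.6983 0.1299 0.03  ]
crBL [0.4053 0.3437 0.03  ]
crBR [0.4287 0.1052 0.03  ]
blue [0.7536 0.1888 0.02  ]
bottle [0.8273 0.0641 0.2   ]
```

View pics/crop1.png

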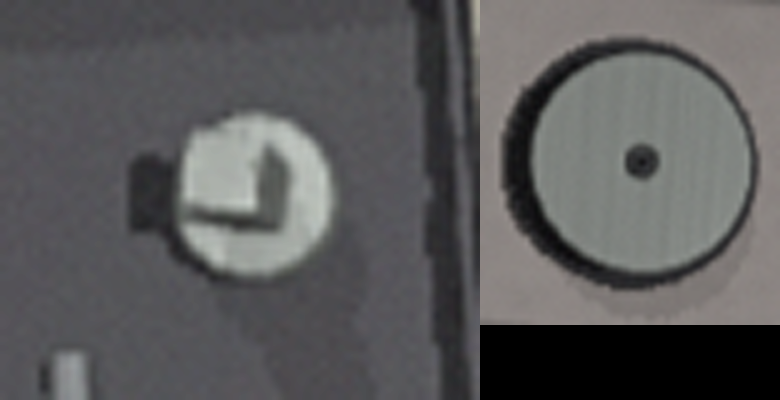

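The enlarged crop confirms it: the cell has a round base (centre about (255,193) in the crop) with a square grip. The pin hole shows at (642,160). The cell is near (0.620, 0.181) and the pin near (0.5225, -0.237). The measured housing (150 mm) and crate (280 x 240 mm) sizes agree with the given ones. First I'll turn the jaws along world x, then traverse.

>>> jog_arm --rows '[{"translation":[0,0,0],"dr":[0,-0.17,0],"gripper":0.3},{"translation":[0,0,0],"dr":[0,-0.17,0],"gripper":0.3},{"translation":[0,0,0],"dr":[0,-0.17,0],"gripper":0.3},{"translation":[0,0,0],"dr":[0,-0.17,0],"gripper":0.3},{"translation":[0,0,0],"dr":[0,-0.17,0],"gripper":0.3},{"translation":[0,0,0],"dr":[0,-0.17,0],"gripper":0.3},{"translation":[0,0,0],"dr":[0,-0.17,0],"gripper":0.3}]'

```text
time_s: 0.98
eef_pos: [0.1946, -0.4874, 0.2479]
eef_rot: [-0.501, 0.499, -0.499, 0.501]
force: [-0.5, -0.4, -0.8]
gripper_width: 0.0559
```

>>> jog_arm --rows '[{"translation":[-25,0,15],"dr":[0,0,0],"gripper":0.3},{"translation":[-45,0,29],"dr":[0,0,0],"gripper":0.3},{"translation":[-45,0,29],"dr":[0,0,0],"gripper":0.3},{"translation":[-45,0,29],"dr":[0,0,0],"gripper":0.3},{"translation":[-45,0,29],"dr":[0,0,0],"gripper":0.3},{"translation":[-45,0,29],"dr":[0,0,0],"gripper":0.3},{"translation":[-45,0,29],"dr":[0,0,0],"gripper":0.3},{"translation":[-45,0,29],"dr":[0,0,0],"gripper":0.3},{"translation":[-45,0,29],"dr":[0,0,0],"gripper":0.3},{"translation":[-45,0,29],"dr":[0,0,0],"gripper":0.3},{"translation":[-45,0,29],"dr":[0,0,0],"gripper":0.3},{"translation":[-45,0,29],"dr":[0,0,0],"gripper":0.3},{"translation":[-45,0,29],"dr":[0,0,0],"gripper":0.3},{"translation":[-45,0,29],"dr":[0,0,0],"gripper":0.3},{"translation":[-25,0,15],"dr":[0,0,0],"gripper":0.3},{"translation":[0,0,0],"dr":[0,0,0],"gripper":0.3}]'

```text
time_s: 2.98
eef_pos: [0.6027, 0.1488, 0.247]
eef_rot: [0.501, -0.5, 0.499, -0.5]
force: [0.1, -0.8, 0.3]
gripper_width: 0.0554
```

```bash
python3 - <<'E'
from h import *
o,a=save('wrist','w1')
print(o['eef_pos'],R.from_quat(o['eef_rot']).as_matrix().round(3),o['time_s'],o['gripper_width'],o['force'])
print(a['T_tool_cam'].round(3),a['fx'],a['cx'],a['cy'])
cv2.imwrite('pics/w1b.png',cv2.resize(a['pixels'][:,:,::-1],(800,600),interpolation=cv2.INTER_CUBIC))
E
```

```text
[0.60267018 0.14880105 0.24698819] [[ 0.001 -0.002  1.   ]
 [-1.    -0.     0.001]
 [ 0.    -1.    -0.002]] 2.975 0.055367423458925875 [ 0.11637366 -0.78476352  0.26382757]
[[ 0.     0.952  0.307 -0.078]
 [-0.001 -0.307  0.952 -0.127]
 [ 1.    -0.001  0.001 -0.   ]
 [ 0.     0.     0.     1.   ]] 297.3186396354542 252.92993025737633 188.65658220261955
```

View pics/w1b.png

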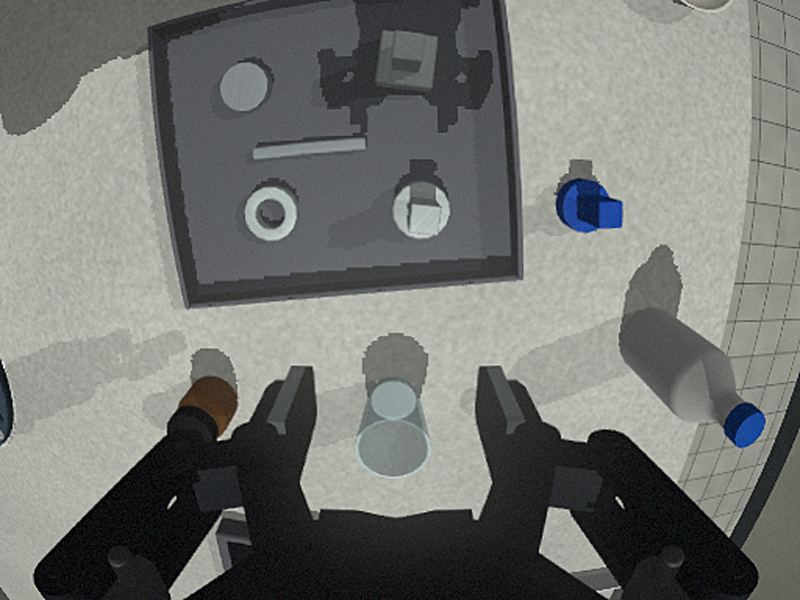

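The wrist view shows the cell at (421,210) with its grip top near (425,220). The beaker is between and beyond the fingers at (393,440), the jar at (200,410) and the blue decoy at (590,207).

```bash
python3 - <<'E'
from h import *
a=load('w1')
for n,u,v,z in [('base',421,210,.025),('gTL',410,207,.07),('gTR',440,206,.07),('gBR',441,233,.07),('gBL',408,234,.07),('crBL',188,307,.03),('crBR',522,277,.03),('beaker bottom',394,400,0)]:
    print(n,at_z(a,u*.64,v*.64,z).round(4))
p=a['pixels'][110:160,240:300,::-1]
cv2.imwrite('pics/w1c.png',cv2.resize(p,None,fx=10,fy=10,interpolation=cv2.INTER_CUBIC))
E
```

```text
base [0.622  0.1815 0.025 ]
gTL [0.6123 0.1893 0.07  ]
gTR [0.632  0.1901 0.07  ]
gBR [0.633 0.172 0.07 ]
gBL [0.6111 0.1712 0.07  ]
crBL [0.4283 0.1049 0.03  ]
crBR [0.7025 0.1308 0.03  ]
beaker bottom [0.6016 0.0036 0.    ]
```

View pics/w1c.png

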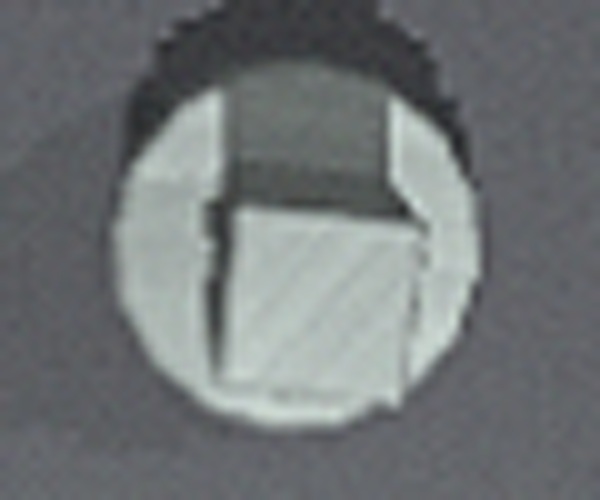

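The crop gives the grip-top corners at about (232,208), (415,228), (400,400) and (220,385), so the grip is turned slightly.

```bash
python3 - <<'E'
from h import *
a=load('w1')
P=np.array([at_z(a,240+u/10-.45,110+v/10-.45,.07) for u,v in [(232,208),(415,228),(400,400),(220,385)]])
c=P.mean(0);print(P.round(4),c.round(4))
e=[P[1]-P[0],P[2]-P[3]];f=[P[0]-P[3],P[1]-P[2]]
print([np.degrees(np.arctan2(v[1],v[0])).round(1) for v in e],[np.degrees(np.arctan2(-v[0],v[1])).round(1) for v in f],[np.linalg.norm(v).round(4) for v in e+f])
print('base',at_z(a,240+297/10-.45,110+245/10-.45,.025).round(4))
print('move mm',(c-a['pos'])*1000)
E
```

```text
[[0.6126 0.1915 0.07  ]
 [0.6314 0.1896 0.07  ]
 [0.6302 0.1715 0.07  ]
 [0.6115 0.173  0.07  ]] [0.6215 0.1814 0.07  ]
[np.float64(-5.8), np.float64(-4.5)] [np.float64(-3.4), np.float64(-3.8)] [np.float64(0.0189), np.float64(0.0188), np.float64(0.0185), np.float64(0.0181)]
base [0.6218 0.1819 0.025 ]
move mm [  18.79399663   32.61321932 -176.98818896]
```

>>> jog_arm --rows '[{"translation":[-16,0,10],"dr":[0,0,0],"gripper":0.3},{"translation":[-16.5,0,9.5],"dr":[0,0,0],"gripper":0.3},{"translation":[0,0,0],"dr":[0,0.077,0],"gripper":0.3},{"translation":[0,35,0],"dr":[0,0,0],"gripper":0.3},{"translation":[0,40,0],"dr":[0,0,0],"gripper":0.3},{"translation":[0,40,0],"dr":[0,0,0],"gripper":0.3},{"translation":[0,30,0],"dr":[0,0,0],"gripper":0.3},{"translation":[0,20,0],"dr":[0,0,0],"gripper":0.3},{"translation":[0,15,0],"dr":[0,0,0],"gripper":0.3},{"translation":[0,10,0],"dr":[0,0,0],"gripper":0.3},{"translation":[0,9,0],"dr":[0,0,0],"gripper":0.3},{"translation":[0,0,0],"dr":[0,0,0],"gripper":0.3},{"translation":[0,0,0],"dr":[0,0,0],"gripper":0.3}]'

```text
time_s: 4.65
eef_pos: [0.6221, 0.1797, 0.0498]
eef_rot: [0.48, -0.519, 0.519, -0.48]
force: [0.0, 0.9, -0.8]
gripper_width: 0.0556
```

```bash
python3 - <<'E'
from h import *
o,a=save('wrist','w2')
print(o['eef_pos'],R.from_quat(o['eef_rot']).as_matrix().round(3),o['force'])
cv2.imwrite('pics/w2b.png',cv2.resize(a['pixels'][:,:,::-1],(800,600),interpolation=cv2.INTER_CUBIC)[150:500,200:650])
E
```

```text
[0.62210311 0.17966157 0.04982813] [[-0.078  0.001  0.997]
 [-0.997  0.    -0.078]
 [-0.    -1.     0.001]] [ 0.02273019  0.9492095  -0.83750465]
```

View pics/w2b.png

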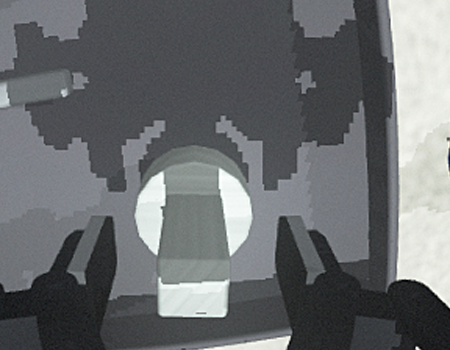

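The grip is centred between the pads (in the crop, jaws at (98,255) and (295,250), grip at (195,290)). I'll nudge 1.7 mm, close, then lift slightly.

>>> jog_arm --rows '[{"translation":[-1.7,1.5,0],"dr":[0,0,0],"gripper":0.3},{"translation":[0,0,0],"dr":[0,0,0],"gripper":-1},{"translation":[0,0,0],"dr":[0,0,0],"gripper":-1},{"translation":[0,0,0],"dr":[0,0,0],"gripper":-1},{"translation":[0,0,0],"dr":[0,0,0],"gripper":-1},{"translation":[0,0,0],"dr":[0,0,0],"gripper":-1},{"translation":[0,0,0],"dr":[0,0,0],"gripper":-1}]'

```text
time_s: 5.58
eef_pos: [0.622, 0.1813, 0.048]
eef_rot: [-0.48, 0.519, -0.519, 0.48]
force: [-0.4, 0.7, 2.6]
gripper_width: 0.0194
```

```bash
python3 - <<'E'
from h import *
o,a=save('wrist','w3')
print(o['eef_pos'],R.from_quat(o['eef_rot']).as_matrix().round(3),o['force'],o['gripper_width'])
E
```

```text
[0.62203645 0.18130432 0.04795178] [[-0.078  0.     0.997]
 [-0.997  0.    -0.078]
 [-0.    -1.     0.   ]] [-0.42230863  0.70374142  2.56495492] 0.019403282176342296
```

The grip holds at 19.4 mm. The cell's underside is 43 mm below the TCP. I'll lift and carry it above the beaker height to the far (-y) side of the pin, where the wrist camera can still see the pin.

>>> jog_arm --rows '[{"translation":[0,-10,0],"dr":[0,0,0],"gripper":-1},{"translation":[0,-30,0],"dr":[0,0,0],"gripper":-1},{"translation":[0,-40,0],"dr":[0,0,0],"gripper":-1},{"translation":[0,-40,0],"dr":[0,0,0],"gripper":-1},{"translation":[0,-30,0],"dr":[0,0,0],"gripper":-1},{"translation":[0,-2,0],"dr":[0,0,0],"gripper":-1}]'

```text
time_s: 6.38
eef_pos: [0.6229, 0.1814, 0.2025]
eef_rot: [0.479, -0.518, 0.52, -0.481]
force: [0.0, -0.1, -2.4]
gripper_width: 0.0193
```

>>> jog_arm --rows '[{"translation":[20,0,-2.5],"dr":[0,0,0],"gripper":-1},{"translation":[40,0,-5],"dr":[0,0,0],"gripper":-1},{"translation":[40,0,-5],"dr":[0,0,0],"gripper":-1},{"translation":[40,0,-5],"dr":[0,0,0],"gripper":-1},{"translation":[40,0,-5],"dr":[0,0,0],"gripper":-1},{"translation":[40,0,-5],"dr":[0,0,0],"gripper":-1},{"translation":[40,0,-5],"dr":[0,0,0],"gripper":-1},{"translation":[40,0,-5],"dr":[0,0,0],"gripper":-1},{"translation":[40,0,-5],"dr":[0,0,0],"gripper":-1},{"translation":[40,0,-5],"dr":[0,0,0],"gripper":-1},{"translation":[40,0,-5],"dr":[0,0,0],"gripper":-1},{"translation":[40,0,-5],"dr":[0,0,0],"gripper":-1},{"translation":[18,0,-5],"dr":[0,0,0],"gripper":-1},{"translation":[0,0,0],"dr":[0,0,0],"gripper":-1},{"translation":[0,0,0],"dr":[0,0,0],"gripper":-1}]'

```text
time_s: 8.25
eef_pos: [0.5221, -0.2897, 0.1994]
eef_rot: [-0.48, 0.519, -0.519, 0.48]
force: [0.9, -0.4, -1.3]
gripper_width: 0.0195
```

```bash
python3 - <<'E'
from h import *
o,a=save('wrist','w4')
print(o['eef_pos'],R.from_quat(o['eef_rot']).as_matrix().round(3),o['force'],o['torque'],o['gripper_width'])
cv2.imwrite('pics/w4b.png',cv2.resize(a['pixels'][:,:,::-1],(800,600),interpolation=cv2.INTER_CUBIC))
E
```

```text
[ 0.5220663  -0.28966031  0.19935522] [[-0.078 -0.001  0.997]
 [-0.997  0.001 -0.078]
 [-0.001 -1.    -0.001]] [ 0.92846578 -0.43904782 -1.32398345] [ 0.02925591 -0.00911882 -0.03729953] 0.01954168332881159
```

View pics/w4b.png

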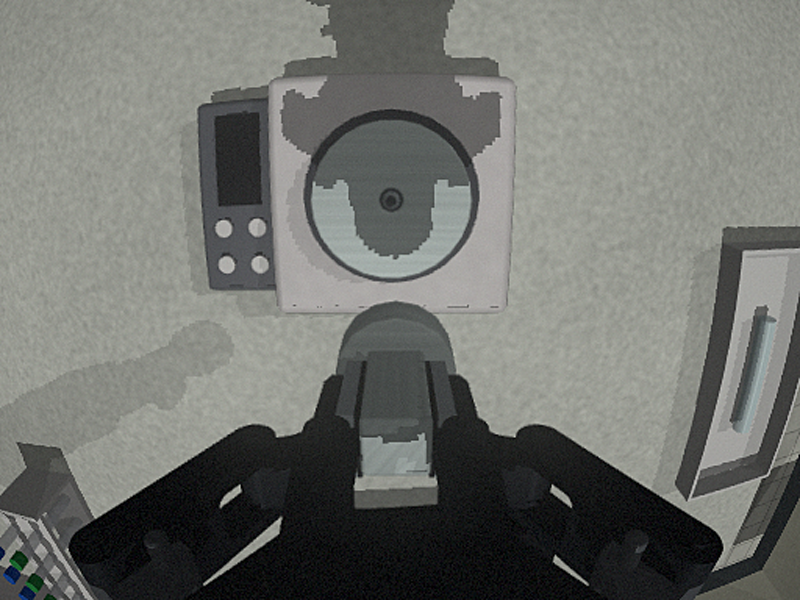

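The cell is held upright (base edge at (395,303), grip at (397,430)). The pin shows at (391,200) in the middle of the stage.

```bash
python3 - <<'E'
from h import *
a=load('w4'); g=cv2.cvtColor(a['pixels'],cv2.COLOR_RGB2GRAY)
Rm=R.from_quat(a['rot']).as_matrix()
p=at_z(a,391*.64-.2,200*.64-.2,.0725)
print('pin',p.round(4),'tool delta',(Rm.T@(p-a['pos'])*1000).round(1))
# plate outline check at z .07
for n,u,v in [('L',311,197),('R',471,197),('T',391,117),('B',391,277)]: print(n,at_z(a,u*.64,v*.64,.07).round(4))
# cell base top edges (z tcp-.023)
z=a['pos'][2]-.023
for n,u,v in [('top',395,303),('l',342,352),('r',452,352)]:
    q=at_z(a,u*.64,v*.64,z); print(n,(Rm.T@(q-a['pos'])*1000).round(1))
E
```

```text
pin [ 0.5237 -0.2388  0.0725] tool delta [-50.7 126.9  -2.2]
L [ 0.4796 -0.2335  0.07  ]
R [ 0.5682 -0.2406  0.07  ]
T [ 0.5275 -0.1935  0.07  ]
B [ 0.5203 -0.2832  0.07  ]
top [-26.8  23.    0.1]
l [ -8.3  23.  -18.8]
r [-8.3 23.  20.4]
```

>>> jog_arm --rows '[{"translation":[-15,0,-1.4],"dr":[0,0,0],"gripper":-1},{"translation":[-20.7,0,-1.4],"dr":[0,0,0],"gripper":-1},{"translation":[0,25,0],"dr":[0,0,0],"gripper":-1},{"translation":[0,30,0],"dr":[0,0,0],"gripper":-1},{"translation":[0,15,0],"dr":[0,0,0],"gripper":-1},{"translation":[0,8,0],"dr":[0,0,0],"gripper":-1},{"translation":[0,0,0],"dr":[0,0,0],"gripper":-1},{"translation":[0,0,0],"dr":[0,0,0],"gripper":-1}]'

```text
time_s: 9.3
eef_pos: [0.5229, -0.2548, 0.1227]
eef_rot: [0.48, -0.519, 0.52, -0.48]
force: [-0.3, 1.1, -1.9]
gripper_width: 0.0193
```

>>> jog_arm --rows '[{"translation":[0,3,-0.8],"dr":[0,0,0],"gripper":-1},{"translation":[0,2,0],"dr":[0,0,0],"gripper":-1},{"translation":[0,1,0],"dr":[0,0,0],"gripper":-1},{"translation":[0,0.7,0],"dr":[0,0,0],"gripper":-1},{"translation":[0,0,0],"dr":[0,0,0],"gripper":-1}]'

```text
time_s: 9.93
eef_pos: [0.5215, -0.2547, 0.1153]
eef_rot: [0.48, -0.519, 0.519, -0.48]
force: [-0.7, 0.7, 2.2]
gripper_width: 0.0195
```

>>> jog_arm --rows '[{"translation":[0,0.5,0],"dr":[0,0,0],"gripper":-1},{"translation":[0,0,0],"dr":[0,0,0],"gripper":-1}]'

```text
time_s: 10.18
eef_pos: [0.5216, -0.2547, 0.1152]
eef_rot: [0.48, -0.519, 0.519, -0.48]
force: [-1.9, 0.2, 7.2]
gripper_width: 0.0189
```

>>> jog_arm --rows '[{"translation":[0,0.5,0],"dr":[0,0,0],"gripper":-1},{"translation":[0,0,0],"dr":[0,0,0],"gripper":-1}]'

```text
time_s: 10.42
eef_pos: [0.5216, -0.2547, 0.1151]
eef_rot: [0.48, -0.519, 0.519, -0.48]
force: [-2.9, -0.0, 10.4]
gripper_width: 0.0194
```

The cell rests on the pin tip at TCP z 0.115, as predicted (0.1155), with its centre about 16 mm off. I'll ease the push slightly and slide across towards the pin (tool -x).

>>> jog_arm --rows '[{"translation":[0,-0.4,0],"dr":[0,0,0],"gripper":-1},{"translation":[-1.5,0,0],"dr":[0,0,0],"gripper":-1},{"translation":[-2,0,0],"dr":[0,0,0],"gripper":-1},{"translation":[-2,0,0],"dr":[0,0,0],"gripper":-1},{"translation":[-2,0,0],"dr":[0,0,0],"gripper":-1},{"translation":[-1.5,0,0],"dr":[0,0,0],"gripper":-1},{"translation":[0,0,0],"dr":[0,0,0],"gripper":-1}]'

```text
time_s: 11.3
eef_pos: [0.5231, -0.2463, 0.1153]
eef_rot: [0.48, -0.518, 0.52, -0.48]
force: [-0.4, -2.7, 5.0]
gripper_width: 0.0189
```

>>> jog_arm --rows '[{"translation":[-1,0,0],"dr":[0,0,0],"gripper":-1},{"translation":[-1,0,0],"dr":[0,0,0],"gripper":-1},{"translation":[-1,0,0],"dr":[0,0,0],"gripper":-1},{"translation":[0,0,0],"dr":[0,0,0],"gripper":-1}]'

```text
time_s: 11.8
eef_pos: [0.5228, -0.2425, 0.1146]
eef_rot: [0.48, -0.519, 0.519, -0.48]
force: [1.1, -1.9, 3.6]
gripper_width: 0.0192
```

The TCP has started to drop at about 3.7 mm from the estimated pin. I'll continue in 1 mm steps.

>>> jog_arm --rows '[{"translation":[-1,0.2,0],"dr":[0,0,0],"gripper":-1},{"translation":[-1,0.2,0],"dr":[0,0,0],"gripper":-1},{"translation":[0,0,0],"dr":[0,0,0],"gripper":-1}]'

```text
time_s: 12.18
eef_pos: [0.5222, -0.2401, 0.1135]
eef_rot: [-0.48, 0.52, -0.518, 0.48]
force: [0.6, -0.6, -1.1]
gripper_width: 0.0195
```

>>> jog_arm --rows '[{"translation":[-0.8,0.3,0],"dr":[0,0,0],"gripper":-1},{"translation":[0,0.3,0],"dr":[0,0,0],"gripper":-1},{"translation":[0,0,0],"dr":[0,0,0],"gripper":-1}]'

```text
time_s: 12.55
eef_pos: [0.5226, -0.2398, 0.1134]
eef_rot: [-0.48, 0.519, -0.519, 0.48]
force: [0.3, -0.1, -0.4]
gripper_width: 0.0196
```

It dropped over the pin: z is 0.1134, 2 mm below contact, and the vertical load is gone. Now I'll press.

>>> jog_arm --rows '[{"translation":[0,0.5,0],"dr":[0,0,0],"gripper":-1},{"translation":[0,0.5,0],"dr":[0,0,0],"gripper":-1},{"translation":[0,0.5,0],"dr":[0,0,0],"gripper":-1},{"translation":[0,0.5,0],"dr":[0,0,0],"gripper":-1},{"translation":[0,0,0],"dr":[0,0,0],"gripper":-1}]'

```text
time_s: 13.18
eef_pos: [0.5227, -0.2399, 0.1119]
eef_rot: [0.48, -0.519, 0.519, -0.48]
force: [-1.2, 1.5, 5.0]
gripper_width: 0.0199
```

>>> jog_arm --rows '[{"translation":[0,1,0],"dr":[0,0,0],"gripper":-1},{"translation":[0,1,0],"dr":[0,0,0],"gripper":-1},{"translation":[0,1,0],"dr":[0,0,0],"gripper":-1},{"translation":[0,0,0],"dr":[0,0,0],"gripper":-1}]'

```text
time_s: 13.68
eef_pos: [0.5227, -0.2398, 0.1092]
eef_rot: [0.48, -0.519, 0.519, -0.48]
force: [-2.2, 1.3, 8.2]
gripper_width: 0.0195
```

>>> jog_arm --rows '[{"translation":[0,1,0],"dr":[0,0,0],"gripper":-1},{"translation":[0,1,0],"dr":[0,0,0],"gripper":-1},{"translation":[0,1,0],"dr":[0,0,0],"gripper":-1},{"translation":[0,0,0],"dr":[0,0,0],"gripper":-1}]'

```text
time_s: 14.18
eef_pos: [0.5227, -0.2399, 0.1069]
eef_rot: [0.48, -0.519, 0.52, -0.48]
force: [-4.3, 1.4, 15.3]
gripper_width: 0.0192
```

>>> jog_arm --rows '[{"translation":[0,1,0],"dr":[0,0,0],"gripper":-1},{"translation":[0,0.5,0],"dr":[0,0,0],"gripper":-1},{"translation":[0,0,0],"dr":[0,0,0],"gripper":-1}]'

```text
time_s: 14.55
eef_pos: [0.5228, -0.2399, 0.1068]
eef_rot: [0.48, -0.518, 0.52, -0.48]
force: [-9.2, 3.6, 29.0]
gripper_width: 0.019
```

The stage is at its stop: z is 0.1068, 8.4 mm below the pin-tip contact (8.5 expected), and the force climbs steeply. I'll ease the overpush slightly, hold, and check.

>>> jog_arm --rows '[{"translation":[0,-0.5,0],"dr":[0,0,0],"gripper":-1},{"translation":[0,0,0],"dr":[0,0,0],"gripper":-1},{"translation":[0,0,0],"dr":[0,0,0],"gripper":-1},{"translation":[0,0,0],"dr":[0,0,0],"gripper":-1},{"translation":[0,0,0],"dr":[0,0,0],"gripper":-1},{"translation":[0,0,0],"dr":[0,0,0],"gripper":-1}]'

```text
time_s: 15.3
eef_pos: [0.5228, -0.2399, 0.1068]
eef_rot: [0.48, -0.518, 0.52, -0.48]
force: [-6.9, 3.9, 23.7]
gripper_width: 0.0194
```

```bash
python3 - <<'E'
from h import *
o,a=save('wrist','w5'); o,t=save('scene','s5')
print(o['eef_pos'],o['force'],o['gripper_width'],o['time_s'])
w=a['pixels'][:,:,::-1]; s=t['pixels'][:,:,::-1]
cv2.imwrite('pics/f.png',np.hstack([cv2.resize(w,(400,300)),cv2.resize(s[60:285,0:400],(400,300))]))
E
```

```text
[ 0.52278345 -0.23989772  0.10684624] [-7.54191132  3.01090919 23.40509722] 0.01951534761841856 15.35
```

View pics/f.png

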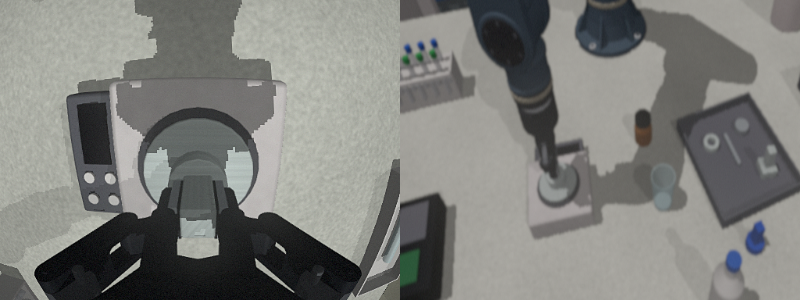

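The cell sits centred on the sunken stage, upright in the jaws (left panel, about (197,185)). The beaker, jar and the other crate parts are undisturbed (right panel). The push is steady at about 23 N and z is constant, so I'm handing in.

```bash
python3 -c "
from cell import *
sign_off()"
```

```text
the job is handed in; nothing more can be done
```

The cell is on the tester, over the pin, and was still held pressed down by the gripper when I handed the job in at about 15.4 s of the 42 s allowed.

- **Pick and place:** I took the round-based cell from the crate by its square grip and set it on the pin tip about 16 mm to one side. Contact came at TCP z 0.115, against 0.1155 predicted.
- **Slide and drop:** Sliding it across, it dropped about 2 mm (2.5 mm expected), and the vertical load vanished as it did.
- **Press:** TCP z ended at 0.1068, 8.4 mm below the pin-tip contact (8.5 mm expected). It held steady there with about 23 N down, and the grip still measured 19.5 mm.
- **Other objects:** The last picture shows the beaker, the jar and the other crate parts still in place.
- **Disagreements:** The camera estimates of the pin and the final cell position differ by about 1 mm, within the calibration error and bore clearance. A side load of about 8 N remained at the end.

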